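Set the spinning lathe to its third speed and start it

ROBOT

A 6-joint arm with a two-finger parallel gripper is mounted at the origin on the work surface. World frame = base frame: x ahead of the robot, y to its left, z up, the work surface at z = 0. Lengths are in mm, angles in rad, forces in N, time in s.
With the tool pointing down it reaches from about 350 to 775 mm from the base axis. Payload 7.3 kg.
Tool frame: the origin (TCP) lies at the centre of the arm's flange, where the gripper is bolted on; the fingertips stand 178 mm ahead of it and the grasp point (between the pads) lies 159 mm ahead of it; z points along the fingers, y is the direction in which the jaws open and shut (so a half turn about z gives the same grasp; the last joint's range is limited). The gripper opens to 92 mm and grips with 3 to 60 N. Pads are 19 mm wide; open, the fingers measure 130 mm over their backs; the gripper's body (75 mm by 190 mm) begins 47 mm behind the grasp point.
Start: joints at [-1.477, 0.342, 1.524, -0, 1.275, -0.146], TCP at [124.712, -509.975, 404.741] pointing down, gripper open.
Joint ranges: [-2.53, 2.53], [-0.77, 2.02], [0.04, 2.7], [-1, 4.14], [0.28, 2.66], [-3.11, 3.11]. Speed limits (rad/s): [2.57, 2.57, 3.14, 3.14, 3.14, 3.14].

INTERFACE

Orientations are given as [roll, pitch, yaw] about the fixed x, y, z axes, in that order (R = Rz(yaw) Ry(pitch) Rx(roll)).
In Python, from plant import status, viewer, ticket gives the robot as it stands.
- The arm moves only by the tool play_rows, never from a script. Its argument "commands" is a list of rows, each an object with "offset": the shift along the tool's x, y, z in m, a list of three; "twist": the turn about the tool's z in degrees. A call has 1 to 5 rows; each row shifts and turns the commanded pose from where the row before left it, along the tool's axes as they then stand; what a row does not reach is not made up. A row lasts 1/10 s, in which the tool goes at most 50 mm and 8.59 degrees, less where a joint would pass 70% of its speed; a pose out of reach is approached as far as the arm can. A call with a gripper value outside its range is refused whole. "jaw" is the closure in counts, from 0 (fully open) to 255 (shut), set as the call begins (left out, the last holds). The fingers move at their own pace and stop on an object; the grip force is fixed at half the most. Time passes only in rows, so rows that do not move let the fingers close. It gives the time, the measured TCP pose, the force and the opening at its end, in the units of the state.
- status.get_obs(): the state, without advancing time (a new reading comes with each control period).
- viewer.capture(name): name is "scene" or "top"; returns the picture (420x560x3 uint8, red, green, blue); there is no depth.
- viewer.camera_params(name): a dict with "fov_y" (degrees; the focal length in pixels is half the picture's height over the tangent of half this angle, whatever the lens; pixels are square), "cx", "cy" (the principal point, pixels), "rvec" (rotation vector, rad) and "tvec" (3), from world to camera coordinates, as OpenCV has them. Camera axes: x right, y down, z forward; pixel columns grow to the right and rows downward; lengths in mm; the calibration is good to about 2 mm. A picture is of the moment at which its call begins. camera_params takes no time and is no camera call.
- ticket.close_job(): hands the job in, once; it reports no verdict.
The state is a dict: "time": time; "joint_positions": joint angles; "dq": joint speeds; "tau": joint torques, N m; "tool_pos": TCP position; "tcp_rot": TCP orientation; "contact_force": force on the tool from outside, world axes, zero at the start; "moment": the same for the moment, N m; "grip_width": finger opening in mm.
Only numpy, scipy, OpenCV 4.12 (cv2) and the standard library are available. Lean on these libraries where they do the work, as an engineer would, in place of code of your own. Each camera call takes 0.05 s, during which the arm holds its last target.

TASK

With a fingertip, push the lathe's red speed lever away from its stop, from notch to notch, and leave it sitting in the third notch (the third click) without running past it. Then press the green start button right in and come away. Only push: do not grip the lever, and leave the steel cone, copper bowl and brass former where they are.

Things in the scene. Friction and masses are not known exactly. Their poses are not given: they have to be found in the camera images.
- lathe: Small blue-grey bench spinning lathe, fixed at a place and yaw that vary. Origin: on the bench under the centre of its control console; x points from the console to the lathe bed (away from the robot), y along the console to the robot's left, z up. The console is a box 150 (x) by 320 (y) mm with a flat aluminium top 60 mm above the bench.
- bed (a point): Point on top of the lathe bed, at lathe x = 190, y = 0, z = 70 mm. The bed is 580 mm long in y and lies behind the console from x = 145 to 235 mm. On it stand the headstock at the left (195 mm high, x 135 to 245, y 155 to 305 mm, with a wooden former in front of it) and a tailstock at the right (160 mm high, y -155 to -300 mm).
- slot (a point): Start of the lever's black slot on the console's top: where the lever stands at rest, lathe x = 0, y = -80, z = 60 mm. The slot runs along the lathe's +y for 100 mm. Six black marks, 20 mm apart, on its far side show the rest position and the five notches in turn.
- speed (a joint): Travel of the red lever along the lathe's +y (to the robot's left), in m: 0 at rest, where it starts; notches at 0.02, 0.04, 0.06 (the third), 0.08, 0.10. It slides without tilting. Between notches it resists with up to 6 N; past midway it snaps ahead by itself into the next notch and stays, within about 1 mm. Let go before midway it is drawn back to the notch it left.
- speed_push (a point): Centre of the lever head's pushing face (it looks to the lathe's -y, the robot's right); moves with the lever. The head is a red block 30 (x) by 28 (y) mm; its underside is 12 mm and its top 56 mm above the console's top. This point is 34 mm above the console's top and 14 mm to the -y side of the head's centre. Axes as the lathe's.
- lever_heel: The half of the lever head with the pushing face (-y side), together with the head's whole 6 mm top cap. Origin: on the console's top, under the centre of the head.
- lever_nose: The other half (+y side) of the lever head, 14 mm long, below the cap; same origin as the heel. Pressing on heel and nose at once counts as gripping.
- start (a joint): Travel of the green round start button, straight down, in m: 0 out, 0.006 right in; spring return, about 4.5 N fully in.
- start_top (a point): Centre of the top of the green start button, 32 mm in diameter, in a black housing on the console, at the lathe's x = 0, y = +110 mm.
- cone: Bystander: polished steel cone mandrel standing on the bench left of the console, 60 mm across the foot, 127 mm tall. Origin: centre of its foot.
- bowl: Bystander: small copper bowl, 90 mm across, 40 mm high, on the bench right of the console. Origin: centre of its underside.
- puck: Bystander: loose brass former, 30 mm across, 26 mm tall, standing on the console's top between slot and button on the far side. Origin: centre of its underside.

How it is judged (in metres and radians):
On the way, in this order (a step that is already met when the one before it is completed fails the run):
1. the speed lever sits in the third notch (value of joint speed between 0.056 and 0.064 m), for 0.3 s.
2. the start button is pressed right in (value of joint start above 0.0045 m), for 0.1 s.
At the end, for the whole second after the job is handed in: The lever rests in the third notch (within 4 mm of 0.06 m), the button has sprung back out, and cone, bowl and brass former stand upright within 15 mm of where they were (all of step 1 and velocity of joint speed between -0.005 and 0.005 m/s and value of joint start below 0.002 m and distance of each of cone, bowl, puck from where it was at the start of the episode below 0.015 m and angle between each of cone, bowl, puck's own z axis and vertical below 0.2 rad); the robot touches nothing.
It fails at once if the lever runs past the third notch towards the fourth (value of joint speed above 0.07 m).
It fails at once if the start button is pressed while the lever is not in the third notch (value of joint start above 0.003 m and (value of joint speed below 0.055 m or value of joint speed above 0.065 m)).
It fails at once if the lever is gripped (both halves of its head pressed at once) (contact force between the fingers and lever_heel above 1 N and contact force between the fingers and lever_nose above 1 N).
It fails at once if a bystander is lifted, carried or pushed more than 15 mm (distance of any of cone, bowl, puck from where it was at the start of the episode above 0.015 m).
It also fails if it takes over 54 s, if anything falls off the work surface, if the arm or the gripper's body presses on something with over 40 N, if the wrist force passes 120 N, or if a joint passes its speed limit or range.

## Working session

There is one attempt and no reset: what is moved stays moved. The work goes in short steps, Python scripts to look and compute and a tool call to move; the robot and the scene stay as the last step left them, time stands still between calls to the robot, and variables do not carry over. Pictures are saved under pics/ and viewed, and the job is handed in when it is done.

Besides the shell and the picture viewer there is one more tool, called after "Request:" as name(argument=value, ...), one argument or row to a line, values as JSON. play_rows: Moves the arm, as the interface text tells. Its arguments: {"type":"object","properties":{"commands":{"type":"array"},"jaw":{"type":"number"}},"required":["commands"]}

```bash
ls; mkdir -p pics
python3 - <<'E'
from plant import status, viewer
import cv2
print(status.get_obs())
for n in("scene","top"):
    im=viewer.capture(n); cv2.imwrite(f"pics/{n}0.png",im[:,:,::-1]); print(n,viewer.camera_params(n))
E
```

```text
pics
{'time': 0.0, 'joint_positions': array([-1.47697255e+00,  3.42720737e-01,  1.52500008e+00, -5.16336587e-06,
        1.27537968e+00, -1.46022842e-01]), 'dq': array([-1.55655865e-03, -2.67877569e-04,  1.29328757e-03, -7.16074453e-04,
       -7.02238230e-05, -8.22824128e-04]), 'tau': array([ 2.40490772e-03, -4.31228650e+01, -2.44224858e+01,  7.18606822e-02,
        5.59013046e-02, -1.27049298e-04]), 'tool_pos': array([ 124.71281174, -509.8402631 ,  404.05169472]), 'tcp_rot': array([-3.14010014e+00, -2.14513381e-04,  2.39847967e-01]), 'contact_force': array([ 0.38330387, -0.68091947,  0.62738634]), 'moment': array([-0.08098817, -0.00549016, -0.06089388]), 'grip_width': 91.4774914744191}
scene {'fov_y': 47.32046297177464, 'cx': 279.22314128770904, 'cy': 205.11950276155662, 'rvec': array([ 2.09661018,  1.04250152, -0.45112119]), 'tvec': array([-366.78280192, -256.27094148, 1426.91574094])}
top {'fov_y': 45.19684745341608, 'cx': 281.5926777348315, 'cy': 207.14649252275075, 'rvec': array([ 2.20218827, -2.16354567,  0.08453474]), 'tvec': array([  19.44724804,  606.07229334, 1024.34076677])}
```

View pics/scene0.png

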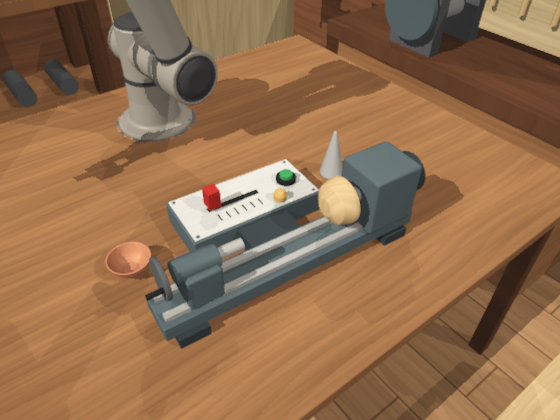

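View pics/top0.png

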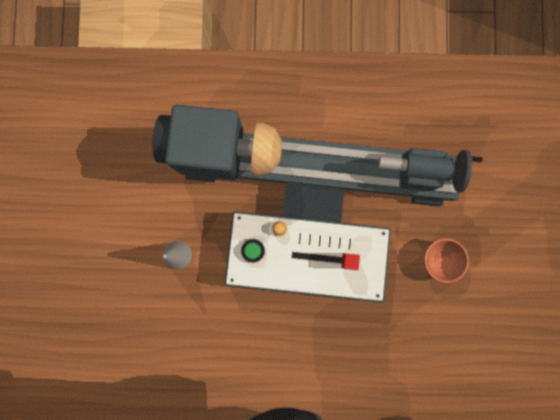

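The top view shows the console (corners about (233,213), (390,229), (383,300), (227,287)), the red lever at (351,262), green button at (253,251), puck at (280,229), cone at (178,256) and bowl at (447,260).

```bash
cat > h.py <<'E'
from plant import status, viewer
import cv2, numpy as np
def cam(n):
    p=viewer.camera_params(n); f=210/np.tan(np.radians(p['fov_y'])/2)
    K=np.array([[f,0,p['cx']],[0,f,p['cy']],[0,0,1]]); R=cv2.Rodrigues(p['rvec'])[0]
    return K,R,np.array(p['tvec']),p
def plane(n,uv,z):
    K,R,t,_=cam(n); d=R.T@np.linalg.inv(K)@np.array([uv[0],uv[1],1.]); c=-R.T@t
    return c+d*(z-c[2])/d[2]
def proj(n,P):
    K,R,t,p=cam(n); return cv2.projectPoints(np.float64([P]),p['rvec'],p['tvec'],K,None)[0].ravel()
def cents(m):
    k,l,s,c=cv2.connectedComponentsWithStats(m.astype(np.uint8))
    return sorted([(int(s[i,4]),c[i].round(2)) for i in range(1,k)],key=lambda a:-a[0])[:3],l
E
python3 - <<'E'
from h import *
for n in("top","scene"):
    im=cv2.imread(f"pics/{n}0.png"); hsv=cv2.cvtColor(im,cv2.COLOR_BGR2HSV); H,S,V=[hsv[:,:,i].astype(int) for i in range(3)]
    w=((S<50)&(V>160)).astype(np.uint8)
    cs=cv2.findContours(w,0,2)[0]; c=max(cs,key=cv2.contourArea); r=cv2.minAreaRect(cv2.convexHull(c))
    if n=="top":
        bp=cv2.boxPoints(r); W=np.array([plane(n,b,60) for b in bp]); print(W.round(1), W.mean(0).round(1))
        e=W-np.roll(W,1,0); print(np.linalg.norm(e,axis=1).round(1), np.degrees(np.arctan2(e[:,1],e[:,0])).round(2))
    else:
        q=cv2.approxPolyDP(cv2.convexHull(c),8,True)[:,0]; print(q,[plane(n,b,60).round(1)[:2] for b in q])
    red=((H<6)|(H>174))&(S>200)&(V>90)
    g=(H>50)&(H<80)&(S>150)&(V>60)
    y=(H>14)&(H<28)&(S>170)&(V>150)
    for nm,m,z in(("red",red,116),("green",g,80),("puck",y,86)):
        cc,_=cents(m); print(n,nm,cc,[plane(n,x[1],z).round(1) for x in cc[:1]])
E
```

```text
[[ 449.4  137.4   60. ]
 [ 590.3  125.7   60. ]
 [ 562.3 -186.1   60. ]
 [ 421.9 -171.2   60. ]] [506.  -23.6  60. ]
[309.8 141.4 313.1 141.1] [ 84.9   -4.72 -95.15 173.93]
top red [(1, array([345., 256.])), (1, array([343., 262.]))] [array([508.6, -90.5, 116. ])]
top green [] []
top puck [] []
[[318 189]
 [196 241]
 [168 203]
 [284 159]] [array([586.6, 123.7]), array([ 563.8, -183.3]), array([ 425.8, -174. ]), array([448.7, 132.2])]
scene red [(148, array([213.55, 200.5 ])), (1, array([204., 193.]))] [array([ 535.8, -119.5,  116. ])]
scene green [(20, array([288.1, 177.2])), (8, array([280.88, 176.75]))] [array([531.1,  79.5,  80. ])]
scene puck [] []
```

Run:
```python
from h import *
for n in("top","scene"):
    im=cv2.imread(f"pics/{n}0.png"); a=im.astype(int); b,g,r=a[:,:,0],a[:,:,1],a[:,:,2]
    m={"red":(r>110)&(g<60)&(b<60)&(r>2.8*g), "green":(g>60)&(g>1.5*r)&(g>1.3*b),"yellow":(r>150)&(g>100)&(b<110)&(r>1.15*g)}
    win=(slice(205,310),slice(220,400)) if n=="top" else (slice(150,250),slice(160,325))
    for k,z in(("red",116),("green",82),("yellow",86)):
        mm=np.zeros_like(m[k]); mm[win]=m[k][win]
        cc,l=cents(mm); print(n,k,cc,[plane(n,x[1],z).round(1) for x in cc[:1]])
yaw=np.radians(-5.05);c=np.array([506,-24]);R=np.array([[np.cos(yaw),-np.sin(yaw)],[np.sin(yaw),np.cos(yaw)]])
for nm,p,z in(("lever",(0,-80),116),("slotend",(0,20),60),("button",(0,110),80),("face",(0,-94),94)):
    P=c+R@np.array(p); print(nm,P.round(1),[proj(n,[*P,z]).round(1) for n in("top","scene")])
a=cv2.imread("pics/top0.png")[200:310,215:405]; cv2.imwrite("pics/z1.png",cv2.resize(a,None,fx=4,fy=4,interpolation=2))
a=cv2.imread("pics/scene0.png")[140:260,155:330]; cv2.imwrite("pics/z2.png",cv2.resize(a,None,fx=4,fy=4,interpolation=2))
```

```text
top red [(170, array([350.56, 261.26]))] [array([ 499., -101.,  116.])]
top green [(239, array([252.18, 250.31]))] [array([515.9,  85.9,  82. ])]
top yellow [(132, array([279.57, 227.95])), (113, array([228.77, 305.45])), (37, array([396.76, 245.54]))] [array([560.2,  33.4,  86. ])]
scene red [(322, array([211.2 , 197.03]))] [array([ 523.6, -117.6,  116. ])]
scene green [(127, array([285.53, 174.96]))] [array([523.1,  78.2,  82. ])]
scene yellow [(4719, array([223.04, 167.13])), (476, array([168.55, 233.97])), (93, array([315.16, 214.82]))] [array([417.4, -23.6,  86. ])]
lever [ 499.  -103.7] [array([352. , 261.3]), array([210.7, 188.3])]
slotend [507.8  -4.1] [array([298. , 255.1]), array([252.6, 192.6])]
button [515.7  85.6] [array([252.4, 250.4]), array([286. , 172.9])]
face [ 497.7 -117.6] [array([357.6, 261.7]), array([205.6, 198.5])]
```

View pics/z1.png

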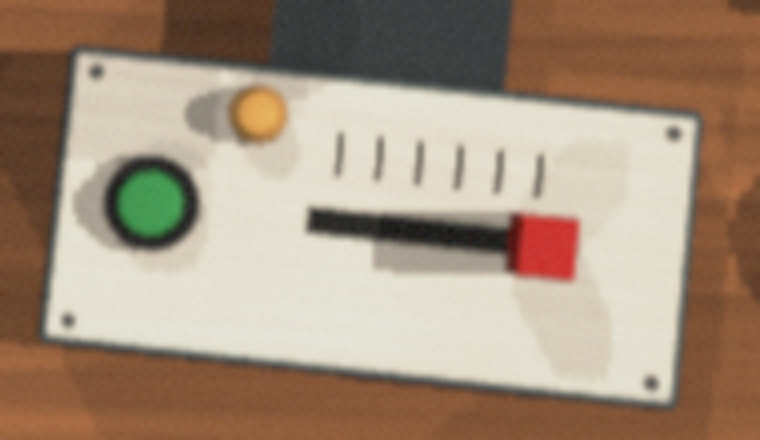

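View pics/z2.png

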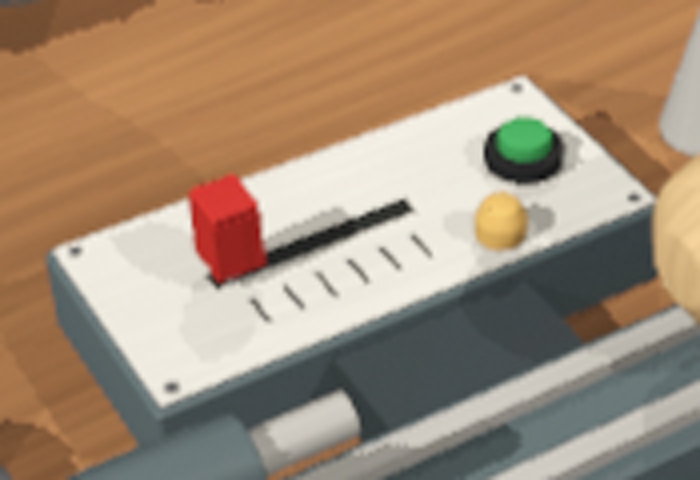

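Request:
play_rows(
  commands=[
    {"offset":[0,0,0],"twist":6.27},
    {"offset":[0,0,0],"twist":6.27},
    {"offset":[0,0,0],"twist":6.27},
    {"offset":[0,0,0],"twist":0},
    {"offset":[0,0,0],"twist":0},
  ],
  jaw=255,
)

```text
time: 0.6
tool_pos: [124.7, -509.9, 404.5]
tcp_rot: [-3.141, 0.0, -0.086]
contact_force: [0.3, 0.8, 0.1]
grip_width: 56.4
```

```bash
cat >> h.py <<'E'
YAW=np.radians(-5.05);C=np.array([506,-24.]);RL=np.array([[np.cos(YAW),-np.sin(YAW)],[np.sin(YAW),np.cos(YAW)]])
from scipy.spatial.transform import Rotation as Ro
def where():
    o=status.get_obs(); p=o['tool_pos']; l=RL.T@(p[:2]-C)
    print('t',round(o['time'],2),'lathe',l.round(1),'tipz',round(p[2]-178,1),'rpy',np.round(o['tcp_rot'],4),'F',(RL.T@o['contact_force'][:2]).round(1),o['contact_force'][2].round(1),'w',round(o['grip_width'],1))
    return o
def need(x,y,tipz):
    o=where(); P=np.array([*(C+RL@np.array([x,y])),tipz+178.])
    print('offset tool mm',(Ro.from_euler('xyz',o['tcp_rot']).as_matrix().T@(P-o['tool_pos'])).round(1),'twist',round(np.degrees(o['tcp_rot'][2]-YAW),2))
E
python3 -c "
from h import *
need(0,-138,226)
print(plane('top',(178,256),60),RL.T@(plane('top',(178,256),60)[:2]-C))"
```

```text
t 0.6 lathe [-337.  -517.6] tipz 226.5 rpy [-3.1411e+00  1.0000e-04 -8.5600e-02] F [0.2 0.8] 0.1 w 56.4
offset tool mm [ 338.  -378.7    0.6] twist 0.15
[501.79181385 234.32016922  60.        ] [-26.93049774 256.94701194]
```

Request:
play_rows(
  commands=[
    {"offset":[0.02,-0.022,0],"twist":0.15},
    {"offset":[0.03,-0.034,0],"twist":0},
    {"offset":[0.032,-0.036,0],"twist":0},
    {"offset":[0.032,-0.036,0],"twist":0},
    {"offset":[0.032,-0.036,0],"twist":0},
  ],
)

```text
time: 1.1
tool_pos: [285.9, -358.4, 404.8]
tcp_rot: [3.141, -0.0, -0.089]
contact_force: [0.4, -0.5, -0.6]
grip_width: 16.8
```

Request:
play_rows(
  commands=[
    {"offset":[0.032,-0.036,0],"twist":0},
    {"offset":[0.032,-0.036,0],"twist":0},
    {"offset":[0.032,-0.036,0],"twist":0},
    {"offset":[0.032,-0.036,0],"twist":0},
    {"offset":[0.032,-0.036,0],"twist":0},
  ],
)

```text
time: 1.6
tool_pos: [461.8, -193.5, 404.8]
tcp_rot: [3.141, -0.0, -0.088]
contact_force: [0.3, 0.0, 0.0]
grip_width: 0.3
```

Request:
play_rows(
  commands=[
    {"offset":[0.02,-0.022,0],"twist":0},
    {"offset":[0.012,-0.013,0],"twist":0},
    {"offset":[0,0,0],"twist":0},
    {"offset":[0,0,0],"twist":0},
  ],
)

```text
time: 2.0
tool_pos: [495.6, -163.2, 404.4]
tcp_rot: [3.141, 0.001, -0.089]
contact_force: [-1.5, 0.0, 0.0]
grip_width: 0.2
```

```bash
python3 -c "
from h import *
need(0,-138,85)
for n in('top','scene'):
  im=viewer.capture(n); cv2.imwrite('pics/a_'+n+'.png',im[:,:,::-1])
"
```

```text
t 2.0 lathe [   1.9 -139.6] tipz 226.4 rpy [ 3.1414e+00  8.0000e-04 -8.8800e-02] F [-1.5 -0.1] 0.0 w 0.2
offset tool mm [ -1.8  -1.6 141.4] twist -0.04
```

View pics/a_scene.png

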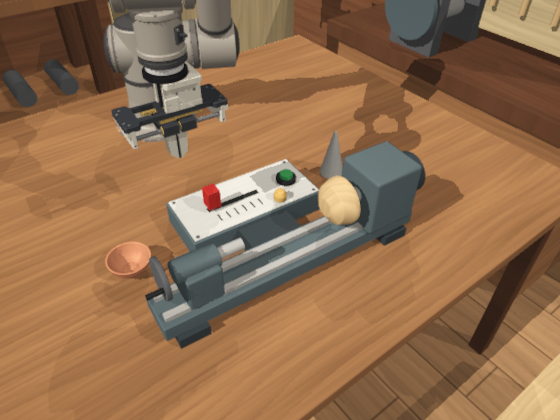

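The closed fingers hang above the lever's right side, with the tip at about (178,155) in the scene view, and nothing has moved. I'll go down now.

Request:
play_rows(
  commands=[
    {"offset":[-0.002,0,0.03],"twist":0},
    {"offset":[0,0,0.04],"twist":0},
    {"offset":[0,0,0.035],"twist":0},
    {"offset":[0,0,0.025],"twist":0},
    {"offset":[0,0,0.011],"twist":0},
  ],
)

```text
time: 2.6
tool_pos: [492.5, -163.7, 261.6]
tcp_rot: [-3.14, 0.004, -0.092]
contact_force: [1.2, 0.2, 0.8]
grip_width: 0.5
```

Request:
play_rows(
  commands=[
    {"offset":[0,-0.006,0],"twist":0},
    {"offset":[0,-0.006,0],"twist":0},
    {"offset":[0,0,0],"twist":0},
    {"offset":[0,0,0],"twist":0},
  ],
)

```text
time: 3.0
tool_pos: [495.2, -151.0, 265.0]
tcp_rot: [3.141, -0.002, -0.09]
contact_force: [-0.6, 0.4, 0.3]
grip_width: 0.5
```

```bash
python3 -c "
from h import *
need(0,-113,85)
for n in('top','scene'):
  im=viewer.capture(n); cv2.imwrite('pics/b_'+n+'.png',im[:,:,::-1])
a=cv2.imread('pics/b_scene.png')[100:260,130:330]; cv2.imwrite('pics/b_z.png',cv2.resize(a,None,fx=3.5,fy=3.5,interpolation=2))
"
```

```text
t 3.0 lathe [   0.4 -127.4] tipz 87.0 rpy [ 3.1406e+00 -2.4000e-03 -9.0400e-02] F [-0.6  0.3] 0.3 w 0.5
offset tool mm [ -0.4 -14.4   2. ] twist -0.13
```

View pics/b_z.png

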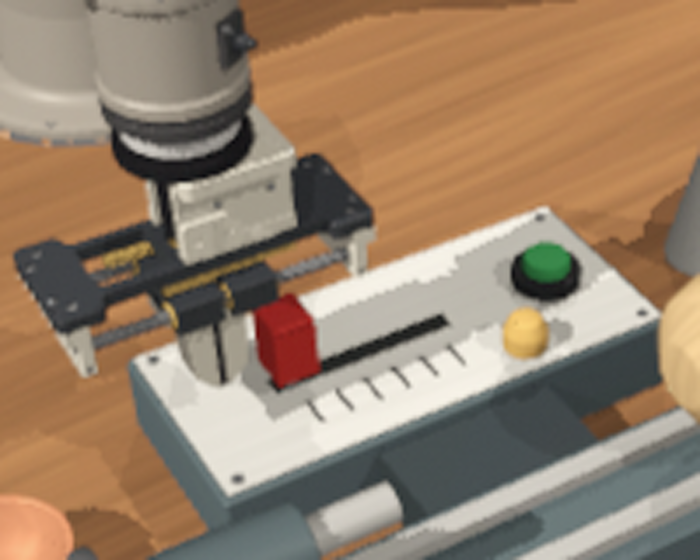

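The finger stands a little to the right of the lever face, with a clear gap. I'll creep into contact.

Request:
play_rows(
  commands=[
    {"offset":[0,-0.003,0],"twist":0},
    {"offset":[0,-0.003,0],"twist":0},
    {"offset":[0,-0.003,0],"twist":0},
    {"offset":[0,0,0],"twist":0},
  ],
)

```text
time: 3.5
tool_pos: [495.7, -141.7, 263.7]
tcp_rot: [-3.142, 0.0, -0.091]
contact_force: [0.1, -0.5, 0.2]
grip_width: 0.7
```

Request:
play_rows(
  commands=[
    {"offset":[0,-0.002,0],"twist":0},
    {"offset":[0,-0.001,0],"twist":0},
    {"offset":[0,0,0],"twist":0},
  ],
)

```text
time: 3.8
tool_pos: [495.9, -139.1, 263.7]
tcp_rot: [3.142, 0.0, -0.091]
contact_force: [0.0, -0.1, -0.1]
grip_width: 0.2
```

Request:
play_rows(
  commands=[
    {"offset":[0,-0.002,0],"twist":0},
    {"offset":[0,-0.001,0],"twist":0},
    {"offset":[0,0,0],"twist":0},
  ],
)

```text
time: 4.1
tool_pos: [496.2, -136.1, 263.7]
tcp_rot: [3.141, 0.0, -0.091]
contact_force: [0.4, -0.4, -0.1]
grip_width: -0.1
```

Request:
play_rows(
  commands=[
    {"offset":[0,-0.002,0],"twist":0},
    {"offset":[0,-0.001,0],"twist":0},
    {"offset":[0,0,0],"twist":0},
  ],
)

```text
time: 4.4
tool_pos: [496.5, -133.4, 263.7]
tcp_rot: [3.141, -0.0, -0.091]
contact_force: [-0.4, -2.9, -0.1]
grip_width: 0.5
```

Request:
play_rows(
  commands=[
    {"offset":[0,-0.002,0],"twist":0},
    {"offset":[0,-0.001,0],"twist":0},
    {"offset":[0,0,0],"twist":0},
  ],
)

```text
time: 4.7
tool_pos: [496.7, -130.6, 263.8]
tcp_rot: [3.141, -0.0, -0.091]
contact_force: [-1.8, -5.1, -0.3]
grip_width: 0.5
```

```bash
python3 -c "
from h import *
where()
im=viewer.capture('scene'); cv2.imwrite('pics/c.png',cv2.resize(im[100:260,130:330,::-1],None,fx=3.5,fy=3.5,interpolation=2))
"
```

```text
t 4.7 lathe [ 1.00e-01 -1.07e+02] tipz 85.8 rpy [ 3.1405e+00 -1.0000e-04 -9.1000e-02] F [-1.3 -5.3] -0.3 w 0.5
```

View pics/c.png

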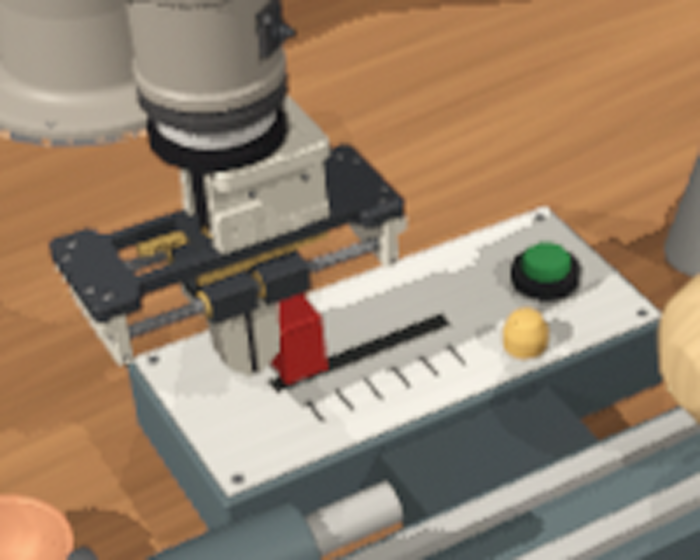

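Contact came at about lathe TCP y = -111, and the force is rising as expected. Now the first notch.

Request:
play_rows(
  commands=[
    {"offset":[0,-0.002,0],"twist":0},
    {"offset":[0,-0.001,0],"twist":0},
    {"offset":[0,0,0],"twist":0},
  ],
)

```text
time: 5.05
tool_pos: [497.0, -127.2, 263.7]
tcp_rot: [3.142, -0.0, -0.091]
contact_force: [-2.0, -2.7, 0.1]
grip_width: -0.0
```

Request:
play_rows(
  commands=[
    {"offset":[0,-0.001,0],"twist":0},
    {"offset":[0,-0.001,0],"twist":0},
    {"offset":[0,0,0],"twist":0},
  ],
)

```text
time: 5.35
tool_pos: [497.2, -124.7, 263.7]
tcp_rot: [-3.141, 0.0, -0.091]
contact_force: [-0.3, -0.2, -0.4]
grip_width: 0.8
```

Request:
play_rows(
  commands=[
    {"offset":[0,-0.001,0],"twist":0},
    {"offset":[0,-0.001,0],"twist":0},
    {"offset":[0,0,0],"twist":0},
  ],
)

```text
time: 5.65
tool_pos: [497.4, -123.0, 263.7]
tcp_rot: [-3.142, -0.0, -0.091]
contact_force: [0.3, -0.2, 0.4]
grip_width: 0.2
```

```bash
python3 -c "
from h import *
where()
im=viewer.capture('scene'); cv2.imwrite('pics/d.png',cv2.resize(im[100:260,130:330,::-1],None,fx=3.5,fy=3.5,interpolation=2))
"
```

```text
t 5.65 lathe [  0.2 -99.4] tipz 85.7 rpy [-3.1415 -0.     -0.0909] F [ 0.3 -0.2] 0.4 w 0.2
```

View pics/d.png

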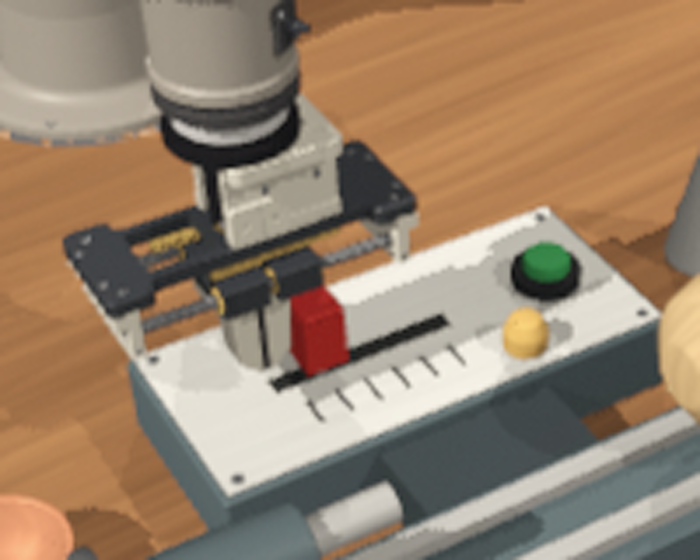

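The lever snapped ahead to the first notch and left the finger behind. The second notch is next; I expect contact at about -91 and the snap at about -82.

Request:
play_rows(
  commands=[
    {"offset":[0,-0.003,0],"twist":0},
    {"offset":[0,-0.003,0],"twist":0},
    {"offset":[0,-0.003,0],"twist":0},
    {"offset":[0,-0.002,0],"twist":0},
    {"offset":[0,0,0],"twist":0},
  ],
)

```text
time: 6.2
tool_pos: [498.4, -112.4, 263.8]
tcp_rot: [3.141, -0.0, -0.091]
contact_force: [-0.8, -3.9, -0.1]
grip_width: 0.4
```

Request:
play_rows(
  commands=[
    {"offset":[0,-0.001,0],"twist":0},
    {"offset":[0,-0.001,0],"twist":0},
    {"offset":[0,0,0],"twist":0},
  ],
)

```text
time: 6.5
tool_pos: [498.6, -110.7, 263.7]
tcp_rot: [3.141, -0.0, -0.091]
contact_force: [0.2, -5.5, -0.8]
grip_width: 0.4
```

Request:
play_rows(
  commands=[
    {"offset":[0,-0.001,0],"twist":0},
    {"offset":[0,-0.001,0],"twist":0},
    {"offset":[0,0,0],"twist":0},
  ],
)

```text
time: 6.8
tool_pos: [498.7, -108.6, 263.8]
tcp_rot: [3.141, -0.0, -0.091]
contact_force: [-0.4, -4.0, 0.2]
grip_width: 0.8
```

Request:
play_rows(
  commands=[
    {"offset":[0,-0.001,0],"twist":0},
    {"offset":[0,-0.001,0],"twist":0},
    {"offset":[0,0,0],"twist":0},
  ],
)

```text
time: 7.1
tool_pos: [499.0, -105.9, 263.7]
tcp_rot: [-3.141, 0.0, -0.091]
contact_force: [-0.6, 0.7, 0.7]
grip_width: 0.2
```

Request:
play_rows(
  commands=[
    {"offset":[0,-0.001,0],"twist":0},
    {"offset":[0,-0.001,0],"twist":0},
    {"offset":[0,0,0],"twist":0},
  ],
)

```text
time: 7.4
tool_pos: [499.1, -104.0, 263.7]
tcp_rot: [-3.141, 0.0, -0.091]
contact_force: [-0.9, 0.3, 0.8]
grip_width: 0.7
```

```bash
python3 -c "
from h import *
where()
im=viewer.capture('scene'); cv2.imwrite('pics/e.png',cv2.resize(im[100:260,130:330,::-1],None,fx=3.5,fy=3.5,interpolation=2))
"
```

```text
t 7.4 lathe [  0.2 -80.3] tipz 85.7 rpy [-3.1414e+00  1.0000e-04 -9.0900e-02] F [-0.9  0.3] 0.8 w 0.7
```

View pics/e.png

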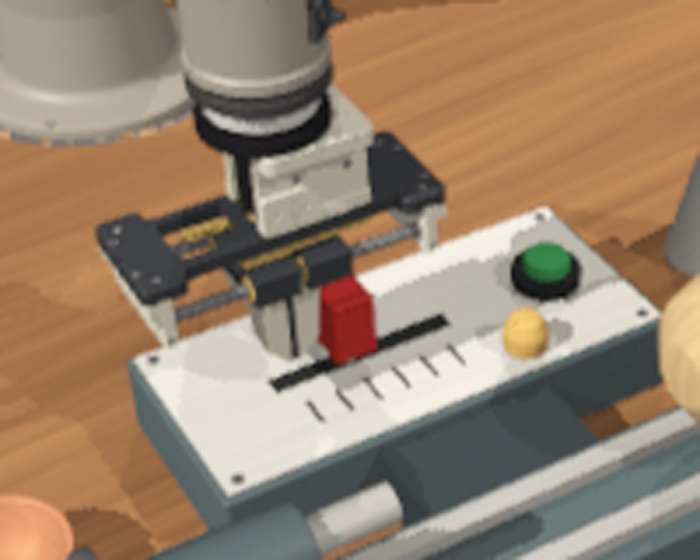

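The lever is now in notch 2, having snapped at world y of about -107. The third snap should come at about -87, so I'll repeat the approach and stop as soon as the force drops.

Request:
play_rows(
  commands=[
    {"offset":[0,-0.003,0],"twist":0},
    {"offset":[0,-0.003,0],"twist":0},
    {"offset":[0,-0.003,0],"twist":0},
    {"offset":[0,-0.002,0],"twist":0},
    {"offset":[0,0,0],"twist":0},
  ],
)

```text
time: 7.95
tool_pos: [500.1, -93.4, 263.7]
tcp_rot: [3.141, 0.0, -0.091]
contact_force: [-0.5, -2.7, -0.7]
grip_width: 0.4
```

Request:
play_rows(
  commands=[
    {"offset":[0,-0.001,0],"twist":0},
    {"offset":[0,-0.001,0],"twist":0},
    {"offset":[0,0,0],"twist":0},
  ],
)

```text
time: 8.25
tool_pos: [500.3, -91.8, 263.8]
tcp_rot: [3.141, -0.0, -0.091]
contact_force: [-0.6, -4.2, -0.0]
grip_width: 0.4
```

Request:
play_rows(
  commands=[
    {"offset":[0,-0.001,0],"twist":0},
    {"offset":[0,-0.001,0],"twist":0},
    {"offset":[0,0,0],"twist":0},
  ],
)

```text
time: 8.55
tool_pos: [500.4, -89.8, 263.7]
tcp_rot: [3.141, -0.0, -0.091]
contact_force: [-1.1, -5.3, -0.2]
grip_width: 0.3
```

Request:
play_rows(
  commands=[
    {"offset":[0,-0.001,0],"twist":0},
    {"offset":[0,-0.001,0],"twist":0},
    {"offset":[0,0,0],"twist":0},
  ],
)

```text
time: 8.85
tool_pos: [500.7, -87.5, 263.7]
tcp_rot: [3.141, -0.0, -0.091]
contact_force: [-0.3, -2.3, -0.5]
grip_width: 0.8
```

```bash
python3 -c "
from h import *
where()
im=viewer.capture('scene'); cv2.imwrite('pics/f.png',cv2.resize(im[100:260,130:330,::-1],None,fx=3.5,fy=3.5,interpolation=2))
"
```

```text
t 8.85 lathe [  0.3 -63.7] tipz 85.7 rpy [ 3.1415 -0.     -0.0913] F [-0.1 -2.3] -0.5 w 0.8
```

View pics/f.png

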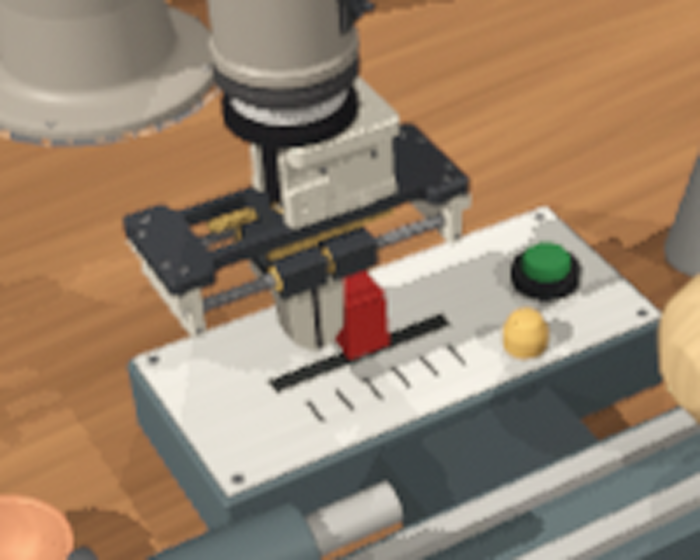

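The finger is still touching the lever, close to midway and with the force falling. A little more.

Request:
play_rows(
  commands=[
    {"offset":[0,-0.001,0],"twist":0},
    {"offset":[0,-0.001,0],"twist":0},
    {"offset":[0,0,0],"twist":0},
  ],
)

```text
time: 9.2
tool_pos: [500.9, -84.9, 263.7]
tcp_rot: [-3.141, 0.0, -0.091]
contact_force: [-0.0, 0.1, 0.7]
grip_width: 0.3
```

```bash
python3 -c "
from h import *
where()
im=viewer.capture('scene'); cv2.imwrite('pics/g.png',cv2.resize(im[100:260,130:330,::-1],None,fx=3.5,fy=3.5,interpolation=2))
"
```

```text
t 9.2 lathe [  0.3 -61.1] tipz 85.7 rpy [-3.141  0.    -0.091] F [-0.   0.1] 0.7 w 0.3
```

View pics/g.png

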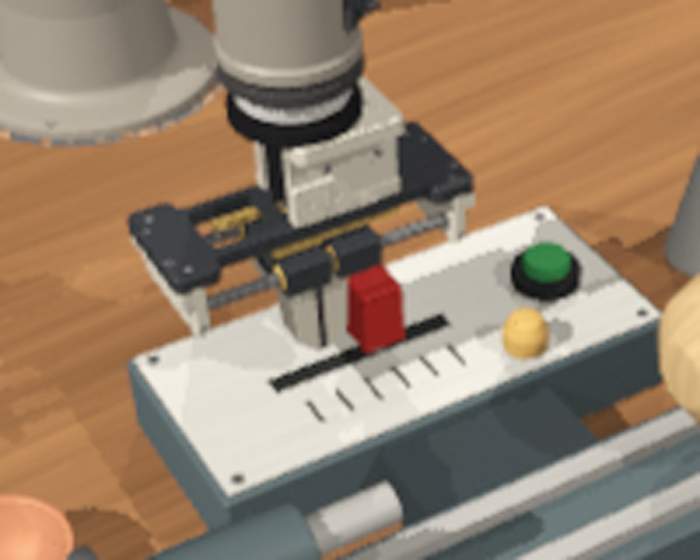

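Third click: the force is zero and the lever has jumped ahead of the finger. I'll back off, lift, and set the jaw partly open so that a single finger presses the button.

Request:
play_rows(
  commands=[
    {"offset":[0,0.006,0],"twist":0},
    {"offset":[0,0.01,0],"twist":0},
    {"offset":[0,0,-0.02],"twist":0},
    {"offset":[0,0,-0.04],"twist":0},
    {"offset":[0,0,-0.03],"twist":0},
  ],
)

```text
time: 9.75
tool_pos: [499.4, -102.2, 355.3]
tcp_rot: [3.141, -0.001, -0.092]
contact_force: [0.4, -0.1, -0.3]
grip_width: 0.3
```

Request:
play_rows(
  commands=[
    {"offset":[0,-0.02,-0.01],"twist":0},
    {"offset":[0,-0.03,0],"twist":0},
    {"offset":[0,-0.035,0],"twist":0},
    {"offset":[0,-0.035,0],"twist":0},
    {"offset":[0,-0.03,0],"twist":0},
  ],
  jaw=172,
)

```text
time: 10.25
tool_pos: [513.1, 48.8, 363.8]
tcp_rot: [-3.142, -0.0, -0.092]
contact_force: [0.4, 0.3, -0.5]
grip_width: 29.1
```

Request:
play_rows(
  commands=[
    {"offset":[0,-0.01,0],"twist":0},
    {"offset":[0,0,0],"twist":0},
    {"offset":[0,0,0],"twist":0},
    {"offset":[0,0,0],"twist":0},
  ],
)

```text
time: 10.65
tool_pos: [514.0, 56.7, 363.6]
tcp_rot: [3.141, 0.0, -0.093]
contact_force: [-0.5, 0.6, -0.3]
grip_width: 29.7
```

```bash
python3 -c "
from h import *
need(0,85.5,100)
o=[]
for n in('scene','top'):
  im=viewer.capture(n); cv2.imwrite('pics/h_'+n+'.png',im[:,:,::-1])
a=cv2.imread('pics/h_scene.png')[60:260,130:330]; cv2.imwrite('pics/h_z.png',cv2.resize(a,None,fx=3,fy=3,interpolation=2))
"
```

```text
t 10.65 lathe [ 0.9 81.1] tipz 185.6 rpy [ 3.1411e+00  1.0000e-04 -9.2600e-02] F [-0.5  0.6] -0.3 w 29.7
offset tool mm [-0.9 -4.5 85.6] twist -0.26
```

View pics/h_z.png

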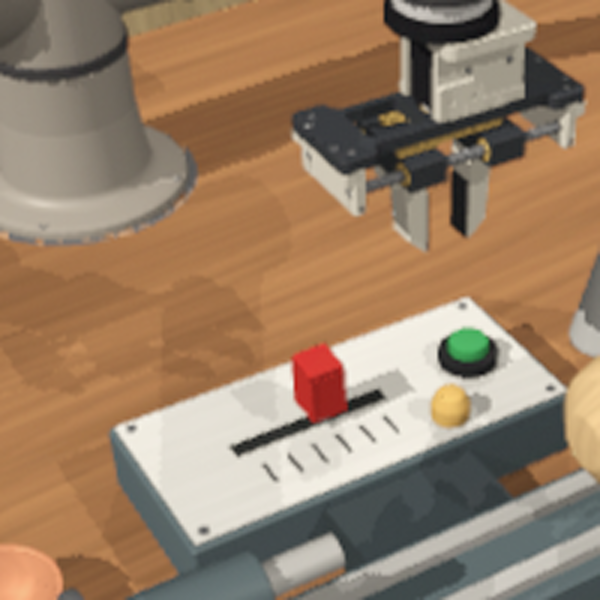

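View pics/h_top.png

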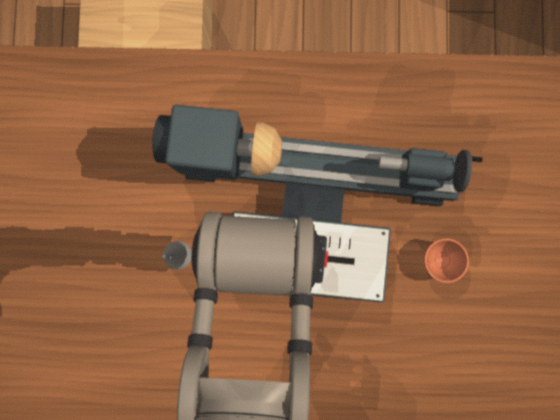

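The lever stands opposite the fourth mark, which is the third notch, and puck, bowl and cone have not moved. Now to the button.

Request:
play_rows(
  commands=[
    {"offset":[-0.001,-0.004,0.015],"twist":0},
    {"offset":[0,0,0.03],"twist":0},
    {"offset":[0,0,0.025],"twist":0},
    {"offset":[0,0,0.015],"twist":0},
    {"offset":[0,0,0],"twist":0},
  ],
)

```text
time: 11.25
tool_pos: [512.7, 61.4, 276.7]
tcp_rot: [3.141, 0.005, -0.092]
contact_force: [0.0, 0.5, -0.2]
grip_width: 29.5
```

Request:
play_rows(
  commands=[
    {"offset":[0,0,0.006],"twist":0},
    {"offset":[0,0,0.005],"twist":0},
    {"offset":[0,0,0],"twist":0},
    {"offset":[0,0,0],"twist":0},
  ],
)

```text
time: 11.65
tool_pos: [513.4, 62.0, 268.1]
tcp_rot: [3.142, -0.001, -0.091]
contact_force: [1.0, 0.2, 0.0]
grip_width: 29.9
```

```bash
python3 -c "
from h import *
need(0,85.5,80)
im=viewer.capture('scene'); cv2.imwrite('pics/i.png',cv2.resize(im[60:260,180:380,::-1],None,fx=3,fy=3,interpolation=2))
"
```

```text
t 11.65 lathe [-0.2 86.4] tipz 90.1 rpy [ 3.1416e+00 -8.0000e-04 -9.1200e-02] F [0.9 0.3] 0.0 w 29.9
offset tool mm [ 0.2  0.9 10.1] twist -0.17
```

View pics/i.png

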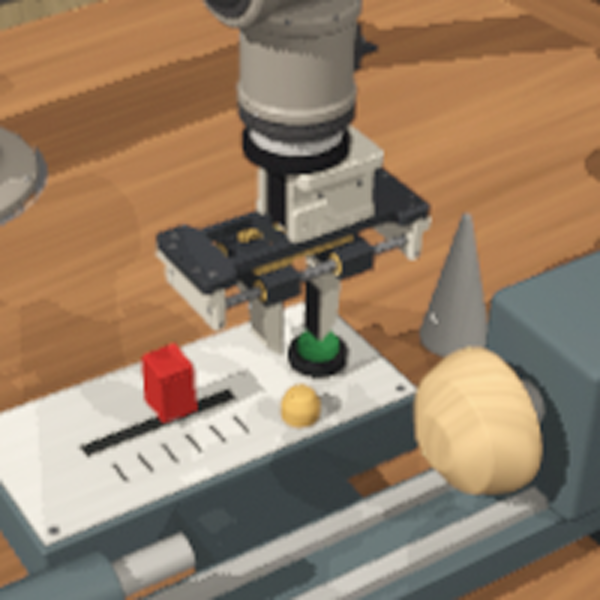

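The left finger is over the green button, the right finger is over bare console, and there is free space around the lever and puck. I'll press in small steps and watch the force.

Request:
play_rows(
  commands=[
    {"offset":[0,0,0.004],"twist":0},
    {"offset":[0,0,0.004],"twist":0},
    {"offset":[0,0,0],"twist":0},
  ],
)

```text
time: 12.0
tool_pos: [513.3, 62.1, 259.3]
tcp_rot: [3.142, 0.0, -0.091]
contact_force: [-0.3, 1.4, 1.2]
grip_width: 30.4
```

Request:
play_rows(
  commands=[
    {"offset":[0,0,0.002],"twist":0},
    {"offset":[0,0,0.002],"twist":0},
    {"offset":[0,0,0],"twist":0},
  ],
)

```text
time: 12.3
tool_pos: [513.3, 62.1, 255.7]
tcp_rot: [3.142, -0.0, -0.091]
contact_force: [0.1, 0.0, 3.4]
grip_width: 29.9
```

Request:
play_rows(
  commands=[
    {"offset":[0,0,0.002],"twist":0},
    {"offset":[0,0,0],"twist":0},
    {"offset":[0,0,0],"twist":0},
  ],
)

```text
time: 12.6
tool_pos: [513.3, 62.1, 254.1]
tcp_rot: [3.142, -0.0, -0.091]
contact_force: [-1.6, -0.2, 7.9]
grip_width: 30.0
```

The force is 7.9 N, above the 4.5 N spring force, so the button has bottomed out. I'll add a little more, hold, then come away.

Request:
play_rows(
  commands=[
    {"offset":[0,0,0.001],"twist":0},
    {"offset":[0,0,0],"twist":0},
    {"offset":[0,0,0],"twist":0},
  ],
)

```text
time: 12.9
tool_pos: [513.3, 62.1, 253.9]
tcp_rot: [3.142, -0.001, -0.091]
contact_force: [-4.0, -0.4, 14.3]
grip_width: 29.9
```

Request:
play_rows(
  commands=[
    {"offset":[0,0,-0.005],"twist":0},
    {"offset":[0,0,-0.015],"twist":0},
    {"offset":[0,0,-0.03],"twist":0},
    {"offset":[0,0,-0.04],"twist":0},
    {"offset":[0,0,-0.04],"twist":0},
  ],
)

```text
time: 13.4
tool_pos: [513.1, 62.1, 383.4]
tcp_rot: [3.141, 0.002, -0.091]
contact_force: [1.2, 0.2, 0.9]
grip_width: 30.1
```

Request:
play_rows(
  commands=[
    {"offset":[-0.02,0,-0.02],"twist":0},
    {"offset":[-0.04,0,0],"twist":0},
    {"offset":[-0.03,0,0],"twist":0},
    {"offset":[0,0,0],"twist":0},
    {"offset":[0,0,0],"twist":0},
  ],
)

```text
time: 13.9
tool_pos: [423.7, 70.3, 402.9]
tcp_rot: [3.142, -0.001, -0.091]
contact_force: [1.2, 0.3, 0.4]
grip_width: 30.1
```

```bash
python3 -c "
from h import *
where()
for n in('scene','top'):
  im=viewer.capture(n); cv2.imwrite('pics/j_'+n+'.png',im[:,:,::-1])
a=cv2.imread('pics/j_scene.png')[100:300,80:380]; cv2.imwrite('pics/j_z.png',cv2.resize(a,None,fx=2.6,fy=2.6,interpolation=2))
"
```

```text
t 13.9 lathe [-90.3  86.7] tipz 224.9 rpy [ 3.1415e+00 -1.2000e-03 -9.0900e-02] F [1.1 0.4] 0.4 w 30.1
```

View pics/j_z.png

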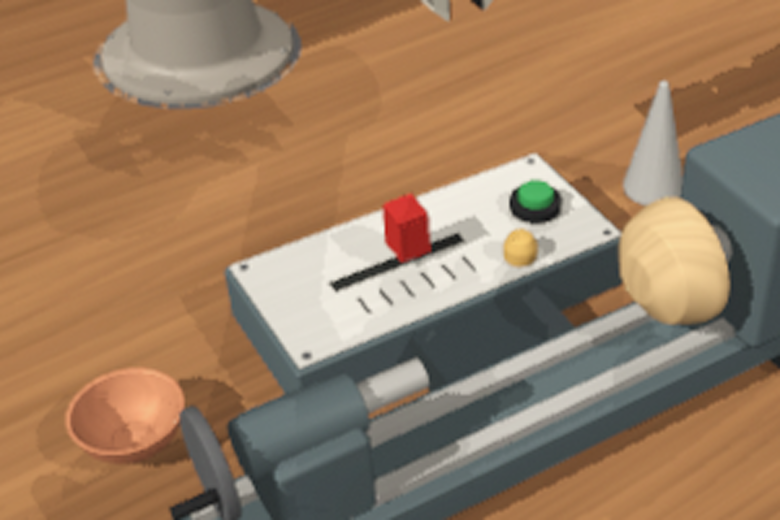

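The picture shows the lever opposite the fourth mark (third notch), the button back out, and cone, bowl and puck standing where they were. The hand is clear, so I'm handing in.

```bash
python3 -c "
from plant import ticket
print(ticket.close_job())"
```

```text
the job is handed in; nothing more can be done
None
```

The speed lever was left in the third notch and the green start button pressed right in. The job was handed in at about 14 s of the 54 s allowed, and no verdict was reported.

- **Lever:** I pushed the face with the back of the closed fingers, one notch at a time. Each click built up to about 5 N and then dropped to zero as the lever jumped ahead of the finger. After the third click I backed off and lifted. The last picture shows it opposite the fourth mark, which is the third notch.
- **Button:** One finger pressed it down about 6 mm until it stopped. The force rose to 14 N without further movement, well above the 4.5 N spring, so I take it as fully in. It is back out in the last picture.
- **Bystanders and hand:** By eye, the cone, bowl and brass former stand upright where they were; I did not measure their final positions. The hand was well clear, with the contact force at noise level.

No check failed. The two views placed the console centre within about 2 mm of each other.

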